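# Clamp a ball bearing in a cam fixture

## Robot

A 6-joint arm with a two-finger parallel gripper is mounted at the origin on a cart in front of the work surface, level with it; the furniture and walls round the work are solid. World frame = base frame: x ahead of the robot, y to its left, z up, the work surface at z = 0. Lengths are in m, angles in rad, forces in N, time in s.
With the tool pointing down it reaches from about 0.3 to 0.825 m from the base axis. Payload 5.4 kg.
Tool frame: the origin (TCP) lies midway between the tips of the shut fingers; the grasp point (between the pads) lies arm.grip_point_offset behind it (arm.grip_point_offset is the distance from the TCP to the grasp point, in m); z points along the fingers, y is the direction in which the jaws open and shut (so a half turn about z gives the same grasp; the last joint's range is limited). The gripper opens to 92 mm and grips with 3 to 60 N. Pads are 20 mm wide; open, the fingers measure 128 mm over their backs; the gripper's body (75 mm by 189 mm) begins 69 mm behind the grasp point.
Start: joints at [-1.419, 0.158, 1.597, -0, 1.386, -0.21], TCP at [0.204, -0.538, 0.215] pointing down, gripper open.
Joint ranges: [-2.91, 2.91], [-0.94, 2.29], [0.18, 2.7], [-1.29, 4.43], [0.17, 2.64], [-3, 3]. Speed limits (rad/s): [2.57, 2.57, 3.14, 3.14, 3.14, 3.14].

## Interface

Orientations are given as a rotation vector (axis times angle).
In Python, from bench import arm gives the robot as it stands. The module is installed in compiled form; this text tells all that it offers.
- The arm moves only by the shell command python3 -m pendant 'ROWS'. ROWS is JSON, a list of rows, each a list of 3 entries, a list of its own where there are three numbers: the shift along the world's x, y, z in cm, then the turn about the world's z in degrees, then the gripper's target within -1 to 1 (shut at 1, half-way at 0, fully open at -1). A call has 1 to 10 rows; each row shifts and turns the commanded pose from where the row before left it; what a row does not reach is not made up. A row lasts 1/8 s, in which the tool goes at most 62.5 mm and 10.7 degrees, less where a joint would pass 70% of its speed; a pose out of reach is approached as far as the arm can. A call is refused whole if a number of a shift passes 6.25 or a number of a turn 10.7, either way. A call with a gripper value outside its range is refused whole. The fingers move at their own pace and stop on an object; the grip force is fixed at half the most. Time passes only in rows, so rows that do not move let the fingers close. It gives the time, the measured TCP pose, the force and the opening at its end, in the units of the state.
- arm.sense(): the state, without advancing time (a new reading comes with each control period).
- arm.snapshot(name): name is "side" or "top"; returns a dict with "image" (384x512x3 uint8, red, green, blue), "fovy" (degrees; the focal length in pixels is half the picture's height over the tangent of half this angle, whatever the lens; pixels are square), "cx", "cy" (the principal point, pixels), "dist_coeffs" ([k1, k2, p1, p2, k3] as OpenCV has them; the pictures are not rectified), "R" (3x3) and "t" (3): a world point X has camera coordinates R X + t. Camera axes: x right, y down, z forward; pixel columns grow to the right and rows downward; lengths in m; the calibration is good to about 2 mm. A picture is of the moment at which its call begins. There is no depth.
- arm.sign_off(): hands the job in, once; it reports no verdict.
The state is a dict: "t": time; "joint_positions": joint angles; "qd": joint speeds; "joint_torque": joint torques, N m; "tool_pos": TCP position; "ee_rot": TCP orientation; "contact_force": force on the tool from outside, world axes, zero at the start; "wrist_torque": the same for the moment, N m; "width": opening from 0.0 (shut) to 1.0 (fully open).
Only numpy, scipy, OpenCV 4.12 (cv2) and the standard library are available. Lean on these libraries where they do the work, as an engineer would, in place of code of your own. Each camera call takes 0.05 s, during which the arm holds its last target.

## Task

Slide the ball bearing that lies in front of the cam fixture into the fixture's mouth until it rests against the fence at the back, lying flat on the bench. Then swing the red cam lever clockwise, just far enough to take up the gap and bring the needle of the gauge into its green band, and let go; the needle must never reach the red. Leave the other things on the bench where they are.

Things in the scene. Friction and masses are not known exactly. Their poses are not given: they have to be found in the camera images.
- cam_fixture: Fixture bolted to the bench: grey 6 mm plates in a U round an open nest, where the bearing lies directly on the bench. Origin on the bench at the nest's centre; x points from the open mouth (-x) to the steel fence (face at x = 26 mm, y -28 to 32 mm, 22 mm high), y to the jaw, z up. The cam is on the -y side. With the cam drawn back the mouth is 3 to 14 mm wider than the bearing.
- gauge_block: Blue block on the +y side of the fixture, 76 x 72 mm, top 41 mm above the bench. Same axes and origin as the fixture, but shifted up to 3 mm along y either way. In its frame: face of the steel jaw at rest y = 26 mm (50 mm long in x, z 7 to 26 mm), block y 56 to 129 mm, steel guide pin (16 mm in diameter, 22 mm high) beside the mouth at x = -35, y = 36 mm.
- ball_bearing: Loose light-grey ball bearing lying flat on the bench, a ring 52 mm in outer diameter, 15 mm high. Origin at the centre of its underside, z up. It starts at fixture x = -120 to -85 mm, y = -20 to 25 mm; seated against the fence its origin is at fixture x = 0, y about 0, wherever jaw and cam put it. Oiled and light (friction about 0.3): it slides at under 1 N and stops when no longer pushed.
- cam_pivot (a point): Point on the vertical axis of the cam lever, at bench height; at fixture x = 0, y = -49 mm.
- lever_knob (a point): Centre of the black upright knob at the end of the red cam lever, 100 mm from the pivot axis and 100 mm above the bench; moves with the lever. Knob 14 mm in diameter at its foot (60 mm above the bench), 22 mm at its thickest (100 to 118 mm), top at 125 mm. The red bar under it is 15 mm wide, 50 to 60 mm above the bench. Push the knob sideways or pinch it.
- cam_lever (a joint): Lever angle v, rad, 0 to 2.6, growing clockwise from above; the lever points along fixture direction 270 deg - v (from x towards y). Starts at 0.05 to 0.4. Its eccentric disc (radius 22 mm, z 8 to 20 mm) is centred 12 mm off the pivot towards 235 deg - v, meets the seated bearing at v = 0.85 to 1.5, then moves it 8 to 12 mm per rad. Stiff: 4 to 8 N at the knob; stays where left.
- sprung_jaw (a joint): How far the spring-loaded jaw has been pushed back towards +y, m: 0 at rest, 0.012 at most, spring 2 N per mm. The gauge shows it: the needle is in the green band from 0.003 to 0.006 and in the red from 0.0075 on.
- needle (a joint): Angle of the black needle, rad, on the round white dial (66 mm) on top of the gauge block, 42 mm above the bench: 0 at rest, growing clockwise seen from above, 0.16 rad for each mm of the jaw's travel; green band 0.48 to 0.96 rad, red from 1.2 rad on.
- grease_tub: Bystander: white and orange grease tub, 67 mm in diameter, 52 mm high; origin under its centre.
- pinion: Bystander: dark grey helical pinion standing on its hub, 45 mm in diameter, 42 mm high; origin under its centre.
- bearing_carton: Bystander: small white and blue carton, 66 x 66 x 22 mm; origin under its centre.

How it is judged:
On the way, in this order (a step that is already met when the one before it is completed fails the run):
1. the bearing lies flat in the nest against the fence (x of ball_bearing in the frame of cam_fixture between -0.004 and 0.006 m and y of ball_bearing in the frame of cam_fixture between -0.018 and 0.014 m and angle between ball_bearing's own z axis and vertical below 0.05 rad and height (world z) of ball_bearing below 0.006 m), for 0.2 s.
2. the cam has taken up the gap and the needle stands in the green band (all of step 1 and value of joint sprung_jaw between 0.003 and 0.006 m), for 0.5 s.
At the end, for the whole second after the job is handed in: The bearing lies flat on the bench in the nest (tilt under 0.05 rad), against the fence within 4 mm, and is at rest; the jaw is pushed back by 3 to 6 mm (needle in the green) and the lever stays there by itself (all of step 2 and linear speed of ball_bearing below 0.02 m/s and velocity of joint cam_lever between -0.05 and 0.05 rad/s); the robot touches nothing.
It fails at once if the needle reaches the red (jaw pushed back by more than 7.5 mm) (value of joint sprung_jaw above 0.0075 m).
It fails at once if the grease tub is pushed away by more than 30 mm (distance of grease_tub from where it was at the start of the episode above 0.03 m).
It fails at once if the pinion is pushed away by more than 30 mm (distance of pinion from where it was at the start of the episode above 0.03 m).
It fails at once if the bearing carton is pushed away by more than 30 mm (distance of bearing_carton from where it was at the start of the episode above 0.03 m).
It also fails if it takes over 64 s, if anything falls off the work surface, if the arm or the gripper's body presses on something with over 40 N, if the wrist force passes 120 N, or if a joint passes its speed limit or range.

## Working session

There is one attempt and no reset: what is moved stays moved. The work goes in short steps, Python scripts to look and compute and a shell command to move; the robot and the scene stay as the last step left them, time stands still between calls to the robot, and variables do not carry over. Pictures are saved under pics/ and viewed, and the job is handed in when it is done.

```bash
mkdir -p pics; cat > h.py <<'E'
import numpy as np, cv2
from bench import arm
def snap(n,f):
    s=arm.snapshot(n); cv2.imwrite('pics/'+f+'.png',s['image'][:,:,::-1]); 
    np.savez('pics/'+f+'.npz',**{k:np.array(v) for k,v in s.items()}); return s
def K(s):
    f=192/np.tan(np.radians(float(s['fovy']))/2); return np.array([[f,0,float(s['cx'])],[0,f,float(s['cy'])],[0,0,1]])
def cast(s,px,z):
    px=np.array(px,float).reshape(-1,1,2)
    u=cv2.undistortPoints(px,K(s),np.array(s['dist_coeffs'],float)).reshape(-1,2)
    R=np.array(s['R']);t=np.array(s['t']);C=-R.T@t
    d=np.c_[u,np.ones(len(u))]@R
    return C+d*((z-C[2])/d[:,2])[:,None]
def proj(s,X):
    return cv2.projectPoints(np.array(X,float).reshape(-1,1,3),cv2.Rodrigues(np.array(s['R']))[0],np.array(s['t']),K(s),np.array(s['dist_coeffs'],float))[0].reshape(-1,2)
E
python3 - <<'E'
from h import *
for n in('top','side'):
    s=snap(n,n+'0'); R=np.array(s['R']);print(n,s['fovy'],s['cx'],s['cy'],s['dist_coeffs'],-R.T@np.array(s['t']),R)
print(arm.sense(),arm.grip_point_offset)
E
```

```text
top 56.29177809259747 253.4480297696028 189.5898544907217 [-0.0571034  0.         0.         0.         0.       ] [0.44314636 0.28243206 0.92718303] [[-0.02546032 -0.99919073  0.03113945]
 [-0.9810799   0.01899436 -0.19266925]
 [ 0.19192185 -0.0354557  -0.98076954]]
side 44.382558278458006 256.0339578149838 193.18425680490463 [0.02660253 0.         0.         0.         0.        ] [0.58425741 1.18741312 0.5326694 ] [[-0.99996483  0.00686908 -0.00481203]
 [ 0.00737601  0.4472011  -0.89440303]
 [-0.00399178 -0.89440706 -0.44723604]]
{'t': 0.1, 'joint_positions': array([-1.41909925e+00,  1.58958940e-01,  1.59806272e+00, -3.97217764e-05,
        1.38619886e+00, -2.10105985e-01]), 'qd': array([-0.00087531, -0.00206519, -0.00280599,  0.00014308, -0.00078806,
       -0.00128761]), 'joint_torque': array([-1.41558994e-04, -3.86504889e+01, -3.22958565e+01,  7.03314738e-02,
        3.39289207e-02, -4.54436258e-05]), 'tool_pos': array([ 0.20340801, -0.53723425,  0.21375442]), 'ee_rot': array([-3.08872399e+00, -5.64942603e-01, -1.33605879e-05]), 'contact_force': array([-0.61217089, -0.47189764,  0.00853943]), 'wrist_torque': array([ 0.01185641,  0.03725022, -0.00669347]), 'width': 1.002438922148421} 0.0187
```

```bash
python3 -c "
import cv2
for n in('top0','side0'):
    i=cv2.imread('pics/'+n+'.png');cv2.imwrite('pics/'+n+'b.png',cv2.resize(i,None,fx=1.5,fy=1.5,interpolation=cv2.INTER_CUBIC))"
```

```text
(no output)
```

View pics/top0b.png

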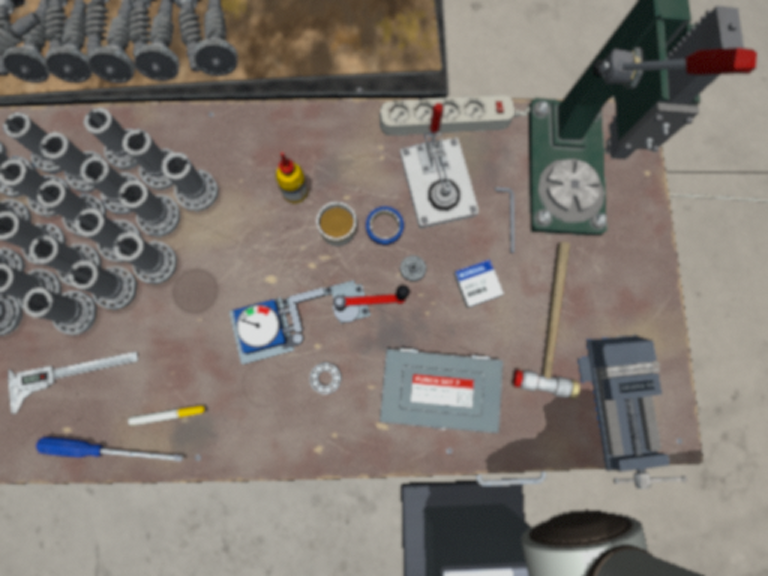

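View pics/side0b.png

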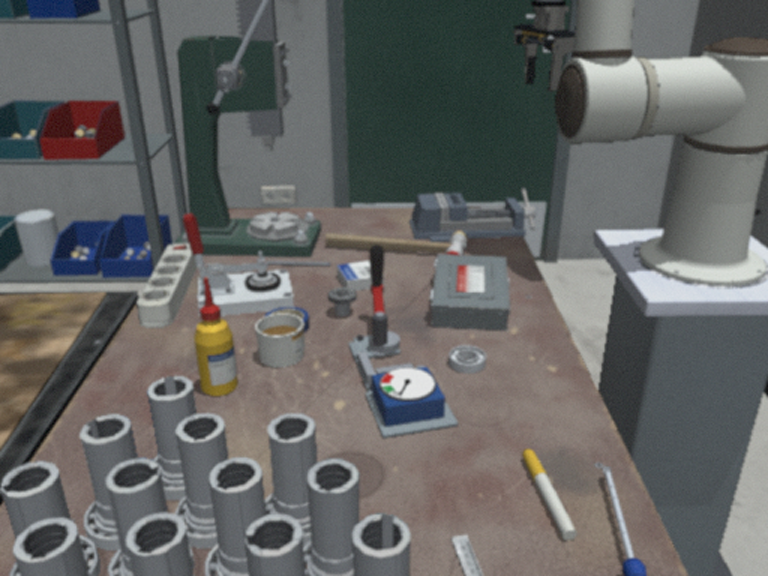

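```bash
python3 -c "
import cv2
i=cv2.imread('pics/top0.png')[180:275,145:285];cv2.imwrite('pics/topz.png',cv2.resize(i,None,fx=5.5,fy=5.5,interpolation=cv2.INTER_CUBIC))
i=cv2.imread('pics/side0.png')[160:295,210:340];cv2.imwrite('pics/sidez.png',cv2.resize(i,None,fx=4.4,fy=4.4,interpolation=cv2.INTER_CUBIC))"
```

```text
(no output)
```

View pics/topz.png

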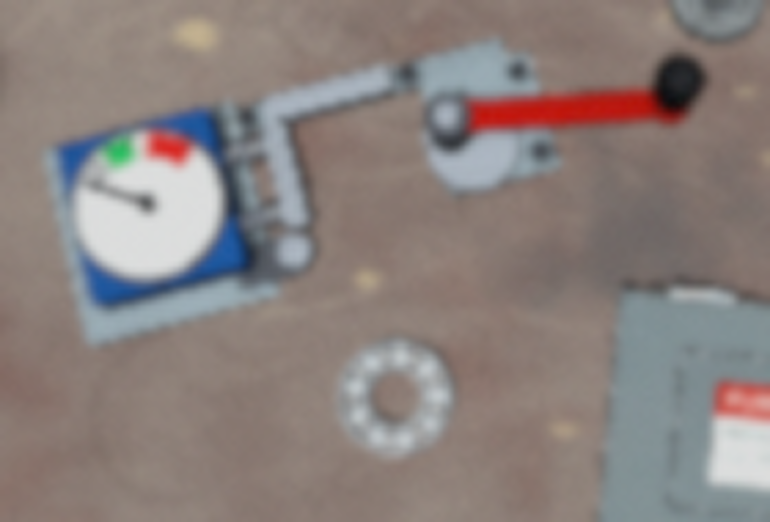

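View pics/sidez.png

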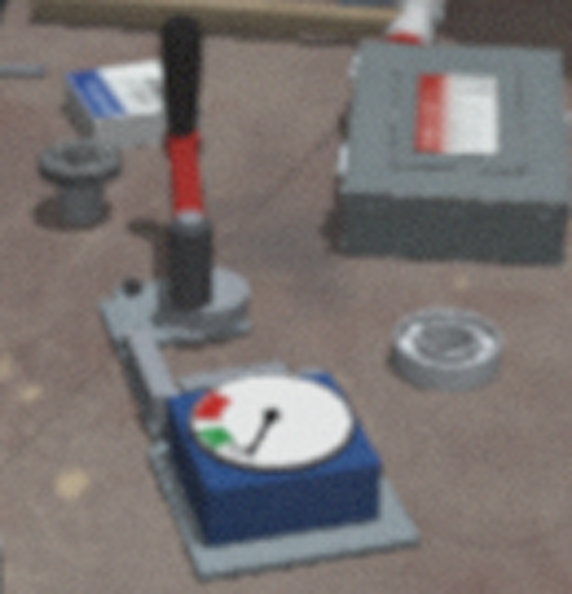

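```bash
cat > m.py <<'E'
from h import *
s=np.load('pics/top0.npz')
def Z(p): p=np.array(p,float).reshape(-1,2); return (p+.5)/5.5-.5+[145,180]
c=cast(s,Z([(57,150),(212,107),(247,270),(103,305)]),.041)[:,:2]
print('corners',c.round(4).tolist(),'len',np.linalg.norm(np.diff(c,axis=0,append=c[:1]),axis=1))
# y axis: along top edge from right to left
ey=(c[0]-c[1])+(c[3]-c[2]); ex=(c[1]-c[2])+(c[0]-c[3])
ay=np.arctan2(ey[1],ey[0])-np.pi/2; ax=np.arctan2(ex[1],ex[0]); print('yaw',np.degrees([ay,ax]))
P={}
for n,p,z in [('bear',(395,398),.013),('pivot',(447,115),.068),('knob',(680,80),.118),('pin',(293,250),.022),('dial',(150,205),.042),('fa',(260,115),.022),('fb',(387,72),.022),('gear',(715,2),.042),('disc',(470,145),.02)]:
    P[n]=cast(s,Z(p),z)[0,:2]; print(n,P[n].round(4))
fd=P['fa']-P['fb'];print('fence yaw',np.degrees(np.arctan2(fd[1],fd[0]))-90)
E
python3 m.py
python3 - <<'E'
from h import *
for n in('top0','side0'):
    s=np.load(f'pics/{n}.npz'); hsv=cv2.cvtColor(s['image'],cv2.COLOR_RGB2HSV)
    for nm,lo,hi,box in [('blue',(105,150,50),(130,255,255),None),('red',(0,180,90),(8,255,255),None)]:
        m=cv2.inRange(hsv,lo,hi)
        k,l,st,ce=cv2.connectedComponentsWithStats(m)
        for i in range(1,k):
            if st[i,4]>60: print(n,nm,st[i],ce[i].round(1))
E
```

```text
corners [[0.5776, 0.4962], [0.5959, 0.4265], [0.5217, 0.4101], [0.5075, 0.474]] len [0.07210038 0.07597678 0.06552232 0.07356263]
yaw [13.71367388 14.96629549]
bear [0.4644 0.3464]
pivot [0.5857 0.3189]
knob [0.5902 0.2195]
pin [0.5321 0.3919]
dial [0.5517 0.4536]
fa [0.595  0.4073]
fb [0.6141 0.3485]
gear [0.6402 0.1962]
disc [0.5793 0.3104]
fence yaw 17.9993736690966
top0 blue [ 25 292  42  12 388] [ 44.2 297.8]
top0 red [489  33  14  14 167] [495.6  39.6]
top0 red [231 197  38   6 150] [248.7 199.6]
side0 blue [ 18   0  48  12 464] [39.3  4.7]
side0 blue [  35  144   66   40 1661] [ 69.3 165.5]
side0 blue [253 263  21   9  68] [261.4 267.8]
side0 blue [416 373  14  11 133] [422.3 378.5]
side0 red [ 47  68  20  17 111] [56.3 75.4]
side0 red [ 28  92  37  13 219] [44.7 98.7]
```

```bash
cat >> h.py <<'E'
O=np.array([.5738,.3660]); YAW=np.radians(14.3)
ex=np.array([np.cos(YAW),np.sin(YAW)]); ey=np.array([-ex[1],ex[0]])
def tow(x,y): return O+np.array(x)*ex+np.array(y)*ey
def tof(p): d=np.array(p)[:2]-O; return np.array([d@ex,d@ey])
def st():
    s=arm.sense(); r=s['ee_rot']; R=cv2.Rodrigues(np.array(r))[0]
    print('t',round(s['t'],2),'tcp',s['tool_pos'].round(4),'fix mm',(tof(s['tool_pos'])*1e3).round(1),'tooly deg',round(float(np.degrees(np.arctan2(R[1,1],R[0,1]))),1),'F',s['contact_force'].round(1),'w',round(s['width'],3))
    return s
E
python3 -m pendant '[[[1.5,6.2,0.5],-6.4,0.65],[[1.5,6,0],0,0.65],[[1.5,6,0],0,0.65],[[1.5,6,0],0,0.65],[[1.5,6,0],0,0.65],[[1.5,6,0],0,0.65],[[1.5,6,0],0,0.65],[[1.5,6,0],0,0.65],[[1.5,6,0],0,0.65],[[1.5,6,0],0,0.65]]'
python3 -c "
from h import *
st(); print(tow(-.160,.0095))"
```

```text
t: 1.35
tool_pos: [0.3532, 0.0649, 0.2195]
ee_rot: [3.117, 0.392, 0.002]
contact_force: [0.4, -0.6, 0.1]
width: 0.176
t 1.35 tcp [0.3532 0.0649 0.2195] fix mm [-288.2 -237.3] tooly deg -75.7 F [ 0.4 -0.6  0.1] w 0.176
[0.41641099 0.33568581]
```

```bash
python3 -m pendant '[[[1.2,5.4,0],0,0.65],[[1.2,5.4,0],0,0.65],[[1.2,5.4,0],0,0.65],[[1.2,5.4,0],0,0.65],[[1.2,5.3,0],0,0.65],[[0,0,-6],0,0.65],[[0,0,-6],0,0.65],[[0,0,-4],0,0.65],[[0,0,0],0,0.65],[[0,0,0],0,0.65]]'
python3 -c "
from h import *
st(); snap('top','top1')"
```

```text
t: 2.6
tool_pos: [0.4143, 0.3323, 0.0612]
ee_rot: [-3.116, -0.392, -0.004]
contact_force: [0.1, -0.5, 1.0]
width: 0.174
t 2.6 tcp [0.4143 0.3323 0.0612] fix mm [-162.8    6.8] tooly deg -75.7 F [ 0.1 -0.5  1. ] w 0.174
```

```bash
python3 -m pendant '[[[-0.1,0.25,-3],0,0.65],[[0,0,-1.5],0,0.65],[[0,0,-0.7],0,0.65],[[0,0,0],0,0.65],[[0,0,0],0,0.65]]'
python3 -c "
from h import *
st(); snap('side','side1');snap('top','top1')
i=cv2.imread('pics/top1.png')[180:300,145:285];cv2.imwrite('pics/top1z.png',cv2.resize(i,None,fx=4.5,fy=4.5,interpolation=cv2.INTER_CUBIC))
i=cv2.imread('pics/side1.png')[160:295,210:370];cv2.imwrite('pics/side1z.png',cv2.resize(i,None,fx=4.4,fy=4.4,interpolation=cv2.INTER_CUBIC))"
```

```text
t: 3.28
tool_pos: [0.4129, 0.3346, 0.0084]
ee_rot: [-3.117, -0.392, -0.002]
contact_force: [-0.4, -0.2, 0.3]
width: 0.176
t 3.27 tcp [0.4129 0.3346 0.0084] fix mm [-163.6    9.3] tooly deg -75.7 F [-0.4 -0.2  0.3] w 0.176
```

View pics/top1z.png

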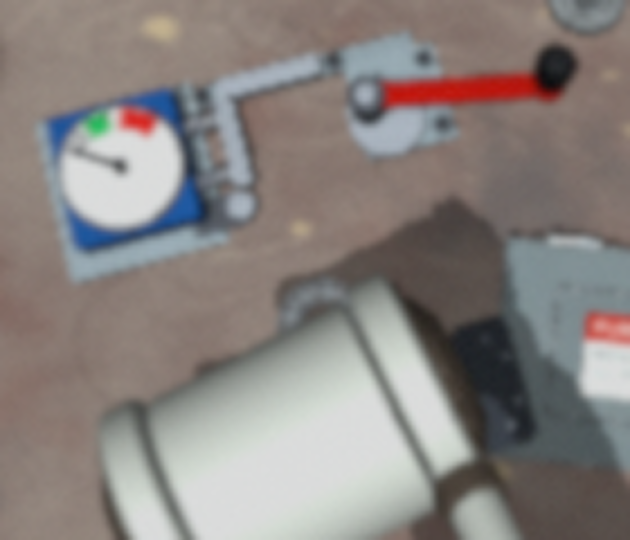

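View pics/side1z.png

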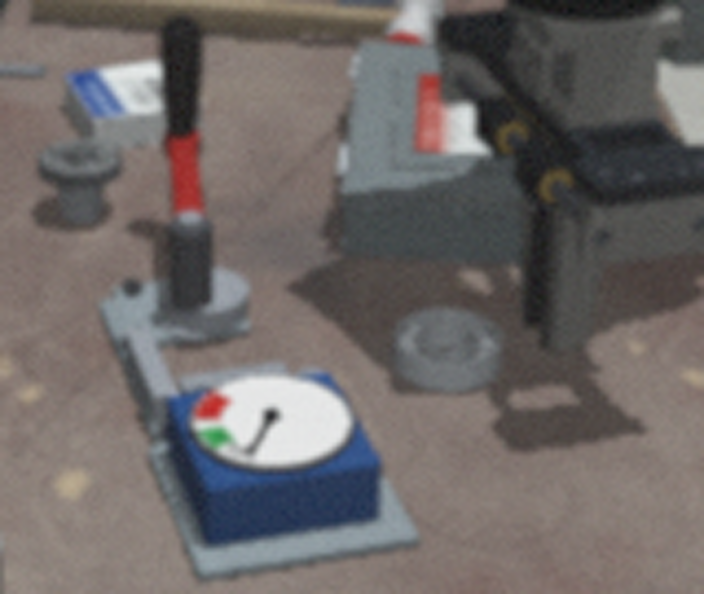

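```bash
python3 -m pendant '[[[0.9,0.1,-0.1],0,0.65],[[0.9,0.1,0],0,0.65],[[0.9,0.1,0],0,0.65],[[0.9,0.1,0],0,0.65],[[0.9,0.1,0],0,0.65],[[0.9,0.1,0],0,0.65],[[0.9,0.1,0],0,0.65],[[0.9,0.15,0],0,0.65],[[0.9,0.15,0],0,0.65],[[0.9,0.15,0],0,0.65]]'
python3 -c "
from h import *
st(); s=snap('side','side2')
i=cv2.imread('pics/side2.png')[160:295,210:370];cv2.imwrite('pics/side2z.png',cv2.resize(i,None,fx=4.4,fy=4.4,interpolation=cv2.INTER_CUBIC))"
```

```text
t: 4.62
tool_pos: [0.5027, 0.3459, 0.0064]
ee_rot: [-3.117, -0.392, 0.0]
contact_force: [-1.3, 0.3, 0.9]
width: 0.177
t 4.62 tcp [0.5027 0.3459 0.0064] fix mm [-73.8  -1.9] tooly deg -75.7 F [-1.3  0.3  0.9] w 0.177
```

View pics/side2z.png

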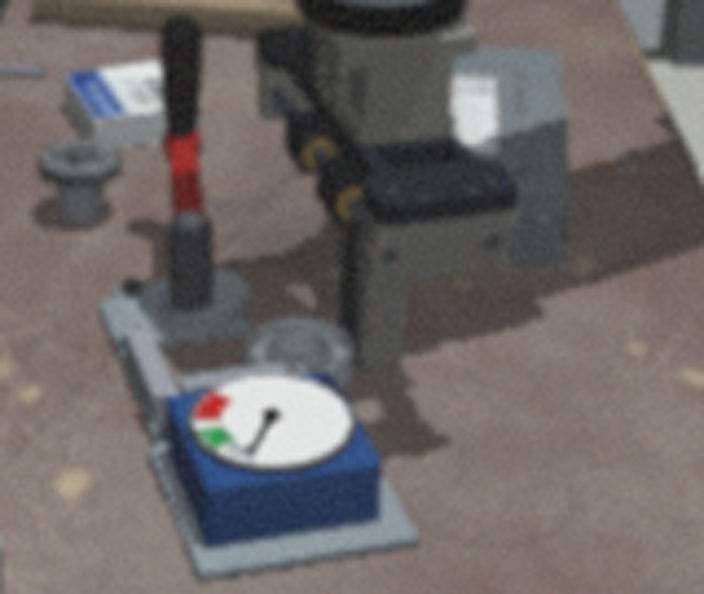

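```bash
python3 -c "
from h import *
s=np.load('pics/side2.npz')
p=cast(s,[[278.0,238.5]],.015)[0];print(p,tof(p))
for f in(-.111,),:
  s=np.load('pics/side1.npz'); p=cast(s,[[210+447/4.4,160+337/4.4]],.015)[0];print(p,tof(p))
"
```

```text
[0.53580895 0.36168899 0.015     ] [-0.03787874  0.00520631]
[0.46586021 0.35523451 0.015     ] [-0.10725442  0.01622909]
```

```bash
python3 -m pendant '[[[0.6,0.08,0],0,0.65],[[0.6,0.08,0],0,0.65],[[0.6,0.1,0],0,0.65],[[0.6,0.12,0],0,0.65],[[0.4,0.1,0],0,0.65],[[0,0,0],0,0.65]]'
python3 -c "
from h import *
st()"
```

```text
t: 5.42
tool_pos: [0.5306, 0.3507, 0.0066]
ee_rot: [-3.117, -0.392, -0.001]
contact_force: [0.4, -0.8, 0.5]
width: 0.178
t 5.42 tcp [0.5306 0.3507 0.0066] fix mm [-45.6  -4.2] tooly deg -75.7 F [ 0.4 -0.8  0.5] w 0.178
```

```bash
python3 -m pendant '[[[0.4,0.1,0],0,0.65],[[0.3,0.07,0],0,0.65],[[0.2,0.05,0],0,0.65],[[0,0,0],0,0.65]]'
python3 -c "
from h import *
st()"; python3 -m pendant '[[[0.2,0.05,0],0,0.65],[[0,0,0],0,0.65]]'
python3 -c "
from h import *
st(); s=snap('side','side3')
i=cv2.imread('pics/side3.png')[160:295,210:370];cv2.imwrite('pics/side3z.png',cv2.resize(i,None,fx=4.4,fy=4.4,interpolation=cv2.INTER_CUBIC))"
```

```text
t: 5.92
tool_pos: [0.5394, 0.3528, 0.0065]
ee_rot: [-3.117, -0.392, -0.0]
contact_force: [0.2, 0.4, -0.5]
width: 0.177
t 5.92 tcp [0.5394 0.3528 0.0065] fix mm [-36.6  -4.2] tooly deg -75.7 F [ 0.2  0.4 -0.5] w 0.177
t: 6.18
tool_pos: [0.5413, 0.3533, 0.0065]
ee_rot: [-3.117, -0.392, -0.0]
contact_force: [-0.9, -0.3, -0.7]
width: 0.176
t 6.17 tcp [0.5413 0.3533 0.0065] fix mm [-34.6  -4.3] tooly deg -75.7 F [-0.9 -0.3 -0.7] w 0.176
```

View pics/side3z.png

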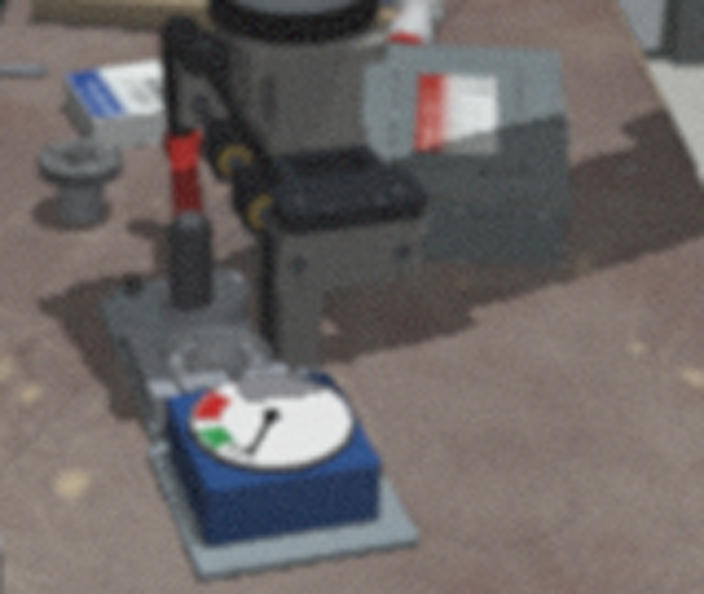

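```bash
python3 -m pendant '[[[0.1,0.03,0],0,0.65],[[0,0,0],0,0.65]]';python3 -m pendant '[[[0.1,0.03,0],0,0.65],[[0,0,0],0,0.65]]'; python3 -m pendant '[[[0.1,0.03,0],0,0.65],[[0,0,0],0,0.65]]'
```

```text
t: 6.48
tool_pos: [0.5422, 0.3536, 0.0065]
ee_rot: [-3.117, -0.392, -0.0]
contact_force: [0.0, 0.0, -0.1]
width: 0.176
t: 6.72
tool_pos: [0.543, 0.3539, 0.0064]
ee_rot: [3.117, 0.392, -0.001]
contact_force: [-1.5, -0.2, 0.7]
width: 0.176
t: 6.98
tool_pos: [0.5433, 0.354, 0.0062]
ee_rot: [3.117, 0.392, -0.003]
contact_force: [-4.6, -1.4, 3.1]
width: 0.172
```

```bash
python3 -m pendant '[[[-0.6,-0.15,0],0,0.65],[[-1.2,-0.3,0],0,0.65],[[-1.2,-0.3,0],0,0.65],[[0,0,4],0,0.65],[[0,0,6],0,0.65],[[0,0,6],0,0],[[0,-4,6],10,0],[[0,-6,0],10,0],[[0,-6,0],10,0],[[0,-6,0],10,0]]'
python3 -c "
from h import *
print(st()['joint_positions']); snap('side','side4');snap('top','top4')
i=cv2.imread('pics/top4.png')[180:300,145:285];cv2.imwrite('pics/top4z.png',cv2.resize(i,None,fx=5,fy=5,interpolation=cv2.INTER_CUBIC))
i=cv2.imread('pics/side4.png')[160:295,210:370];cv2.imwrite('pics/side4z.png',cv2.resize(i,None,fx=4.4,fy=4.4,interpolation=cv2.INTER_CUBIC))"
```

```text
t: 8.22
tool_pos: [0.5136, 0.1346, 0.2186]
ee_rot: [2.799, 1.425, 0.001]
contact_force: [0.3, -0.8, 0.5]
width: 0.499
t 8.22 tcp [0.5136 0.1346 0.2186] fix mm [-115.5 -209.3] tooly deg -36.0 F [ 0.3 -0.8  0.5] w 0.499
[ 2.86384641e-02  4.03160909e-02  1.71620045e+00 -1.39387474e-04
  1.38411291e+00  6.57700298e-01]
```

View pics/top4z.png

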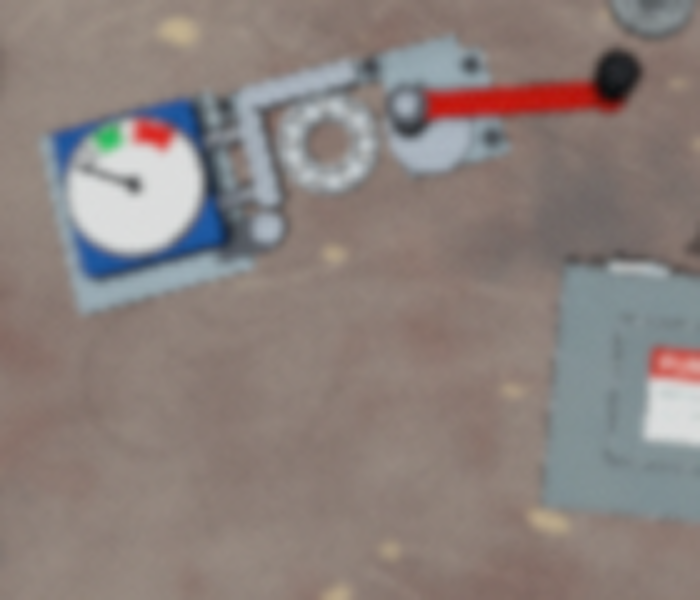

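View pics/side4z.png

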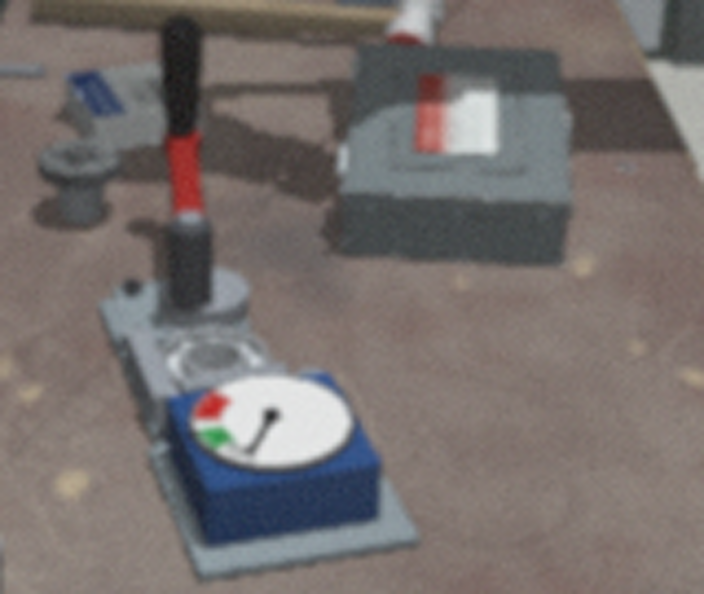

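```bash
python3 -c "
from h import *
s=np.load('pics/top4.npz')
def Z(u,v,z):
  p=cast(s,[[145+(u+.5)/5-.5,180+(v+.5)/5-.5]],z)[0]; print(p.round(4),(tof(p)*1e3).round(1)); return p
b=Z(328,143,.013)
for z in(.1,.118,.122):k=Z(619,74,z)
s=np.load('pics/side4.npz')
h=cv2.cvtColor(s['image'],cv2.COLOR_RGB2GRAY)[160:200,240:265]
print((h<60).astype(int).sum(1)); ys,xs=np.where(h<60);print(xs.mean()+240,ys.min()+160,ys.max()+160)
for r in(166,170): print(cast(s,[[251.2,r]],.118)[0])
"
```

```text
[0.5756 0.3615 0.013 ] [ 0.6 -4.8]
[0.5928 0.2177 0.1   ] [ -18.2 -148.4]
[0.5896 0.2191 0.118 ] [ -21.  -146.2]
[0.5889 0.2194 0.122 ] [ -21.6 -145.7]
[ 0  0  0  0  6  8 10  9  9  8  8  8  8  8  8  8  8  8  8  8  8  8  9  8
  7  7  7  6  6  6  6  5  1  2  1  0  0  0  0  0]
250.54377880184333 164 194
[0.59039142 0.22259078 0.118     ]
[0.59034051 0.2446859  0.118     ]
```

```bash
python3 -m pendant '[[[3.8,4.2,0],10,0],[[3.8,4.2,0],10,0],[[0,0,0],10,0],[[0,0,0],0,0],[[0,0,0],0,0]]'
python3 -c "
from h import *
st()"
```

```text
t: 8.95
tool_pos: [0.5899, 0.2205, 0.2187]
ee_rot: [2.345, 2.09, 0.001]
contact_force: [0.1, 0.2, 0.8]
width: 0.496
t 8.95 tcp [0.5899 0.2205 0.2187] fix mm [ -20.3 -144.9] tooly deg -6.6 F [0.1 0.2 0.8] w 0.496
```

```bash
python3 -m pendant '[[[0,-0.1,-4],0,0],[[0,0,-4],0,0],[[0,0,-3],0,0],[[0,0,-1.8],0,0],[[0,0,0],0,0]]'
python3 -c "
from h import *
st();snap('side','side5');snap('top','top5')
i=cv2.imread('pics/top5.png')[180:300,145:285];cv2.imwrite('pics/top5z.png',cv2.resize(i,None,fx=5,fy=5,interpolation=cv2.INTER_CUBIC))
i=cv2.imread('pics/side5.png')[130:265,190:350];cv2.imwrite('pics/side5z.png',cv2.resize(i,None,fx=4.4,fy=4.4,interpolation=cv2.INTER_CUBIC))"
```

```text
t: 9.57
tool_pos: [0.5895, 0.2189, 0.0897]
ee_rot: [-2.342, -2.092, 0.003]
contact_force: [0.6, 0.5, 1.1]
width: 0.502
t 9.57 tcp [0.5895 0.2189 0.0897] fix mm [ -21.1 -146.4] tooly deg -6.5 F [0.6 0.5 1.1] w 0.502
```

View pics/side5z.png

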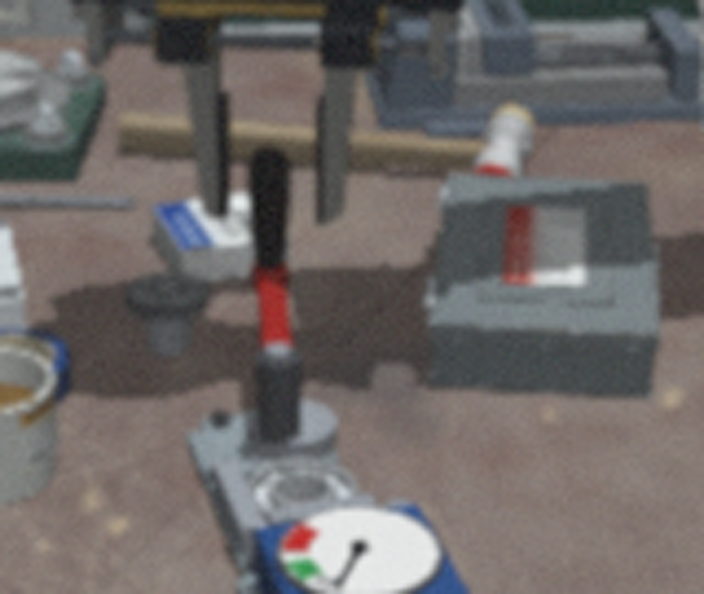

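View pics/top5z.png

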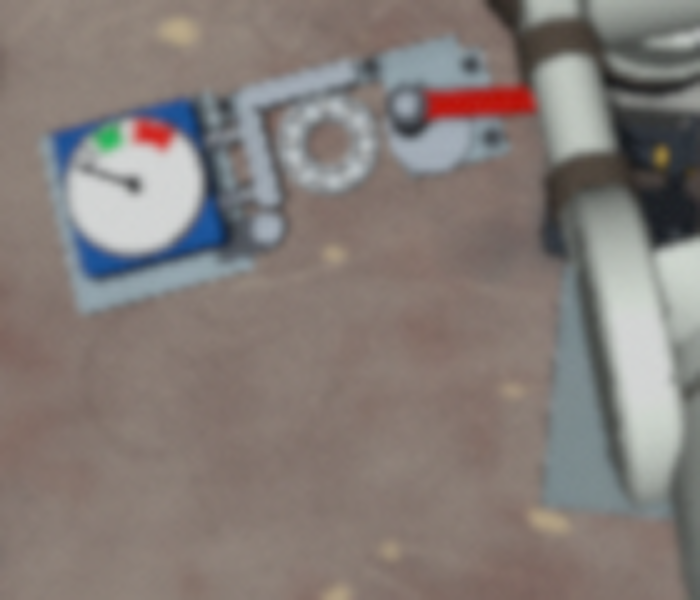

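```bash
python3 -m pendant '[[[0,0,0],0,1],[[0,0,0],0,1],[[0,0,0],0,1],[[0,0,0],0,1]]'
python3 -c "
from h import *
s=st(); P=tow(0,-.049); d=s['tool_pos'][:2]-P; a=np.degrees(np.arctan2(d[1],d[0])); print(P,np.hypot(*d),a,'v',np.radians(270-(a-14.3)%360))
r=.1
for v in np.arange(.2,2,.1):
    A=np.radians(270+14.3)-v; B=A-.1
    print(round(v,2),'->',round(v+.1,2),(100*r*(np.array([np.cos(B),np.sin(B)])-[np.cos(A),np.sin(A)])).round(2))
"
```

```text
t: 10.18
tool_pos: [0.591, 0.2193, 0.0913]
ee_rot: [2.341, 2.094, 0.002]
contact_force: [0.3, 0.1, 2.6]
width: 0.226
t 10.18 tcp [0.591  0.2193 0.0913] fix mm [ -19.5 -146.5] tooly deg -6.4 F [0.3 0.1 2.6] w 0.226
[0.58590295 0.31851823] 0.09940085979550507 -87.0357117472086 v 0.19784549304578955
0.2 -> 0.3 [-1.  0.]
0.3 -> 0.4 [-0.99  0.1 ]
0.4 -> 0.5 [-0.98  0.2 ]
0.5 -> 0.6 [-0.95  0.3 ]
0.6 -> 0.7 [-0.92  0.39]
0.7 -> 0.8 [-0.88  0.48]
0.8 -> 0.9 [-0.82  0.56]
0.9 -> 1.0 [-0.76  0.64]
1.0 -> 1.1 [-0.7   0.72]
1.1 -> 1.2 [-0.62  0.78]
1.2 -> 1.3 [-0.54  0.84]
1.3 -> 1.4 [-0.45  0.89]
1.4 -> 1.5 [-0.36  0.93]
1.5 -> 1.6 [-0.27  0.96]
1.6 -> 1.7 [-0.17  0.99]
1.7 -> 1.8 [-0.07  1.  ]
1.8 -> 1.9 [0.03 1.  ]
1.9 -> 2.0 [0.13 0.99]
```

```bash
python3 -m pendant '[[[-1,0,0],-5.7,1],[[-0.99,0.1,0],-5.7,1],[[-0.98,0.2,0],-5.7,1],[[-0.95,0.3,0],-5.7,1],[[-0.92,0.39,0],-5.7,1],[[-0.88,0.48,0],-5.7,1],[[0,0,0],0,1]]'
cat > look.py <<'E'
import sys
from h import *
f=sys.argv[1]
s=st(); P=tow(0,-.049); d=s['tool_pos'][:2]-P; a=np.degrees(np.arctan2(d[1],d[0])); print('r',np.hypot(*d),'v',np.radians(270-(a-14.3)%360))
a=snap('side','side'+f)['image'];b=snap('top','top'+f)['image']
i=cv2.resize(b[180:260,145:235],None,fx=4.4,fy=4.4,interpolation=cv2.INTER_CUBIC)
j=cv2.resize(a[210:290,245:325],None,fx=4.4,fy=4.4,interpolation=cv2.INTER_CUBIC)
cv2.imwrite('pics/c'+f+'.png',np.hstack([i,j])[:,:,::-1])
E
python3 look.py 6
```

```text
t: 11.05
tool_pos: [0.5334, 0.2345, 0.0913]
ee_rot: [-2.853, -1.315, -0.002]
contact_force: [-0.5, 1.2, 4.3]
width: 0.229
t 11.05 tcp [0.5334 0.2345 0.0913] fix mm [ -71.6 -117.4] tooly deg -40.5 F [-0.5  1.2  4.3] w 0.229
r 0.09903337980937026 v 0.8081664488903867
```

View pics/c6.png

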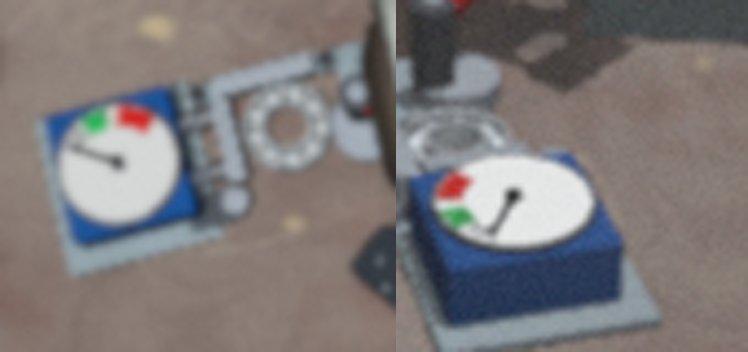

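```bash
cat >> h.py <<'E'
def needle(s,c=None):
    img=s['image'].astype(float); 
    vv,uu=np.mgrid[180:300,140:330]; px=np.c_[uu.ravel(),vv.ravel()]
    X=cast(s,px,.043)[:,:2]; C=tow(0,.0915) if c is None else c
    D=X-C; g=img[px[:,1],px[:,0]]; mn=g.max(1)
    for _ in range(2):   # centre from bright dial
        m=(np.hypot(*D.T)<.040)&(g.min(1)>165); C=C+ (D[m].max(0)+D[m].min(0))/2 ; D=X-C
    r=np.hypot(*D.T); m=(r>.007)&(r<.026); w=np.clip(130-mn,0,None)*m
    a=np.arctan2(D[:,1],D[:,0]); z=(w*np.exp(1j*a)*1).sum()
    return C,np.degrees(np.angle(z)),w.sum()
E
python3 -c "
from h import *
for n in('top0','top4','top5','top6','side0','side4','side5','side6'): print(n,needle(np.load('pics/%s.npz'%n)))"
```

```text
top0 (array([0.55262144, 0.4554891 ]), np.float64(0.0), np.float64(0.0))
top4 (array([0.55262144, 0.4554891 ]), np.float64(0.0), np.float64(0.0))
top5 (array([0.55136635, 0.45435406]), np.float64(0.0), np.float64(0.0))
top6 (array([0.55262144, 0.45438257]), np.float64(0.0), np.float64(0.0))
side0 (array([0.55318079, 0.461936  ]), np.float64(66.67778660993937), np.float64(23.0))
side4 (array([0.55318079, 0.45666092]), np.float64(73.42873159046003), np.float64(25.0))
side5 (array([0.55318079, 0.45666092]), np.float64(73.45820341154176), np.float64(18.0))
side6 (array([0.55318079, 0.45666092]), np.float64(73.46074408095959), np.float64(20.0))
```

```bash
sed -i 's/w=np.clip(130-mn,0,None)\*m/w=np.clip(200-mn,0,None)*m/' h.py
python3 -c "
from h import *
for n in('top0','top4','top5','top6','side0','side4','side5','side6'): print(n,needle(np.load('pics/%s.npz'%n)))"
```

```text
top0 (array([0.55262144, 0.4554891 ]), np.float64(65.09687684050292), np.float64(819.0))
top4 (array([0.55262144, 0.4554891 ]), np.float64(64.7239161754209), np.float64(846.0))
top5 (array([0.55136635, 0.45435406]), np.float64(60.49643562834163), np.float64(1065.0))
top6 (array([0.55262144, 0.45438257]), np.float64(64.46825696947607), np.float64(1020.0))
side0 (array([0.55318079, 0.461936  ]), np.float64(50.7817692330032), np.float64(1388.0))
side4 (array([0.55318079, 0.45666092]), np.float64(63.28500065836176), np.float64(927.0))
side5 (array([0.55318079, 0.45666092]), np.float64(64.61404993816403), np.float64(828.0))
side6 (array([0.55318079, 0.45666092]), np.float64(65.11031578416336), np.float64(864.0))
```

```bash
sed -i 's/for _ in range(2):/for _ in range(0):/' h.py
cat >> look.py <<'E'
for n,c,r0 in(('top',(.5526,.4549),0),('side',(.5532,.4567),0)):
    print(n,needle(np.load(f'pics/{n}{f}.npz'),np.array(c))[1:])
E
python3 -c "
from h import *
for n in('top0','top4','top5','top6','side0','side4','side5','side6'): print(n,needle(np.load('pics/%s.npz'%n),np.array((.5526,.4549) if 't' in n[:1] else (.5532,.4567)))[1:])"
python3 -m pendant '[[[-0.82,0.56,0],-5.7,1],[[-0.38,0.32,0],-2.8,1],[[-0.38,0.32,0],-2.8,1],[[0,0,0],0,1]]'
python3 look.py 7
```

```text
top0 (np.float64(66.80806436929149), np.float64(753.0))
top4 (np.float64(66.49030383835762), np.float64(776.0))
top5 (np.float64(63.29614851523943), np.float64(1112.0))
top6 (np.float64(64.16805766425439), np.float64(1011.0))
side0 (np.float64(61.15271052189081), np.float64(920.0))
side4 (np.float64(62.08283272654395), np.float64(905.0))
side5 (np.float64(63.50013616837286), np.float64(809.0))
side6 (np.float64(63.938210956791956), np.float64(843.0))
t: 11.65
tool_pos: [0.5186, 0.2459, 0.0913]
ee_rot: [2.968, 1.028, 0.003]
contact_force: [1.9, -0.1, 4.0]
width: 0.229
t 11.65 tcp [0.5186 0.2459 0.0913] fix mm [ -83.2 -102.7] tooly deg -51.8 F [ 1.9 -0.1  4. ] w 0.229
r 0.09901734033102942 v 0.9976037288617899
top (np.float64(64.4375034514918), np.float64(988.0))
side (np.float64(63.14695249843451), np.float64(838.0))
```

View pics/c7.png

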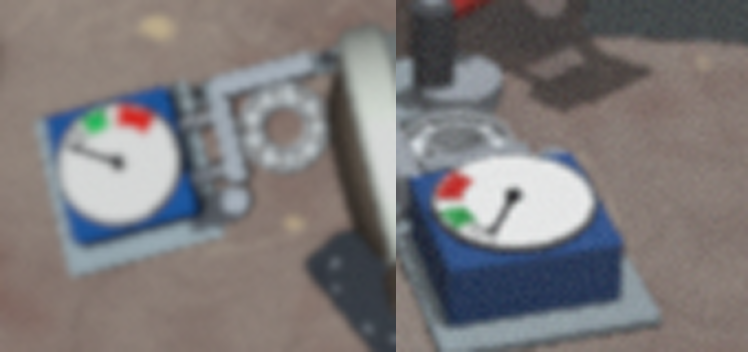

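```bash
python3 -m pendant '[[[-0.35,0.36,0],-2.8,1],[[-0.35,0.36,0],-2.9,1],[[0,0,0],0,1]]'
python3 look.py 8
python3 -m pendant '[[[-0.31,0.39,0],-2.8,1],[[-0.31,0.39,0],-2.9,1],[[0,0,0],0,1]]'
python3 look.py 9
```

```text
t: 12.12
tool_pos: [0.5114, 0.2533, 0.0912]
ee_rot: [3.016, 0.879, 0.003]
contact_force: [3.4, 0.6, 5.4]
width: 0.226
t 12.12 tcp [0.5114 0.2533 0.0912] fix mm [-88.3 -93.8] tooly deg -57.5 F [3.4 0.6 5.4] w 0.226
r 0.09906053253924128 v 1.1012347752860794
top (np.float64(61.90690353862235), np.float64(1005.0))
side (np.float64(63.235877767336376), np.float64(943.0))
t: 12.6
tool_pos: [0.5052, 0.261, 0.0912]
ee_rot: [3.056, 0.728, 0.003]
contact_force: [3.7, -0.5, 6.3]
width: 0.23
t 12.6 tcp [0.5052 0.261  0.0912] fix mm [-92.4 -84.8] tooly deg -63.2 F [ 3.7 -0.5  6.3] w 0.23
r 0.09910135217051314 v 1.200946836116081
top (np.float64(56.018819749880805), np.float64(1006.0))
side (np.float64(57.620276896603215), np.float64(983.0))
```

View pics/c9.png

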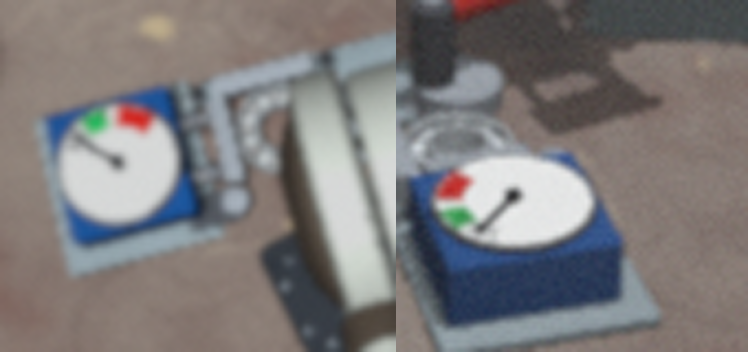

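```bash
python3 -m pendant '[[[-0.27,0.42,0],-2.8,1],[[-0.27,0.42,0],-2.9,1],[[0,0,0],0,1]]'
python3 look.py 10
python3 -m pendant '[[[-0.23,0.44,0],-2.8,1],[[0,0,0],0,1]]'
python3 look.py 11
```

```text
t: 13.08
tool_pos: [0.4999, 0.2692, 0.0912]
ee_rot: [3.088, 0.576, 0.003]
contact_force: [4.4, -0.3, 4.9]
width: 0.227
t 13.07 tcp [0.4999 0.2692 0.0912] fix mm [-95.6 -75.5] tooly deg -68.9 F [ 4.4 -0.3  4.9] w 0.227
r 0.09915846124093275 v 1.3003489386781213
top (np.float64(49.729093457549205), np.float64(953.0))
side (np.float64(51.725628414014544), np.float64(1142.0))
t: 13.42
tool_pos: [0.4976, 0.2735, 0.0912]
ee_rot: [3.101, 0.5, 0.003]
contact_force: [3.1, -0.7, 5.8]
width: 0.226
t 13.43 tcp [0.4976 0.2735 0.0912] fix mm [-96.7 -70.8] tooly deg -71.7 F [ 3.1 -0.7  5.8] w 0.226
r 0.09916845978711804 v 1.3488945190523467
top (np.float64(46.84934436560127), np.float64(1111.0))
side (np.float64(49.36974814956576), np.float64(1229.0))
```

View pics/c11.png

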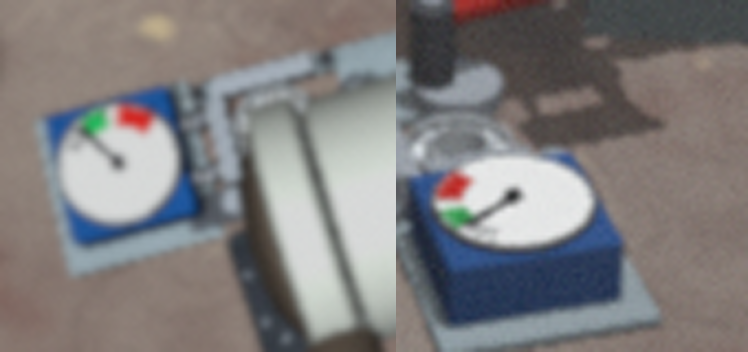

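```bash
sed -i 's/(r<.026)/(r<.019)/' h.py
python3 -m pendant '[[[-0.21,0.45,0],-2.8,1],[[-0.19,0.46,0],-2.9,1],[[0,0,0],0,1]]'
python3 look.py 12
python3 -c "
from h import *
for f in (4,6,7,8,9,10,11,12):
  print(f,[round(float(needle(np.load(f'pics/{n}{f}.npz'),np.array(c))[1]),1) for n,c in(('top',(.5526,.4549)),('side',(.5532,.4567)))])"
```

```text
t: 13.9
tool_pos: [0.4934, 0.2824, 0.0912]
ee_rot: [3.122, 0.345, 0.002]
contact_force: [3.7, -1.2, 6.9]
width: 0.224
t 13.9 tcp [0.4934 0.2824 0.0912] fix mm [-98.5 -61.1] tooly deg -77.4 F [ 3.7 -1.2  6.9] w 0.224
r 0.0992428255378135 v 1.4483390713236872
top (np.float64(36.62091163507188), np.float64(388.0))
side (np.float64(51.78803756669378), np.float64(706.0))
4 [71.8, 74.4]
6 [71.3, 74.4]
7 [71.4, 74.1]
8 [67.3, 73.6]
9 [59.7, 66.1]
10 [51.0, 60.4]
11 [47.0, 59.0]
12 [36.6, 51.8]
```

View pics/c12.png

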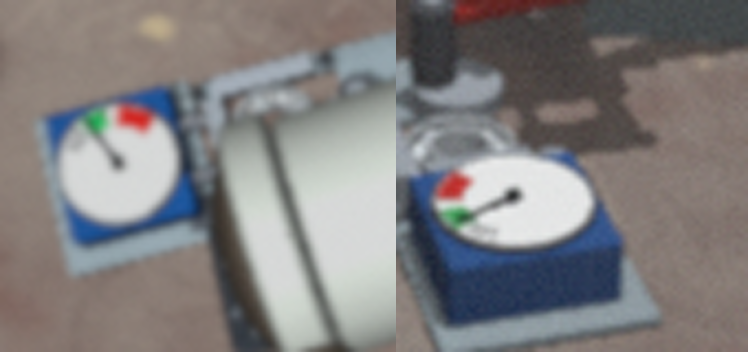

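```bash
python3 -m pendant '[[[-0.18,0.5,0],-3,1],[[0,0,0],0,1],[[0,0,0],0,1]]'
python3 look.py 13
python3 -m pendant '[[[0,0,0],0,0],[[0,0,0],0,0],[[0,0,0],0,0],[[0,0,0],0,0],[[0,0,3],0,0],[[0,0,6],0,0],[[0,0,5],0,0],[[-3,-4,0],0,0],[[-3,-6,0],0,0],[[-3,-6,0],0,0]]'
python3 -m pendant '[[[-2,-6,0],0,0],[[0,-6,0],0,0],[[0,0,0],0,0],[[0,0,0],0,0]]'
python3 look.py 14; python3 -c "
import cv2
cv2.imwrite('pics/t14.png',cv2.resize(cv2.imread('pics/top14.png')[170:290,140:300],None,fx=4.5,fy=4.5,interpolation=cv2.INTER_CUBIC))"
```

```text
t: 14.38
tool_pos: [0.4916, 0.2873, 0.0912]
ee_rot: [3.13, 0.264, 0.002]
contact_force: [3.9, -1.6, 6.2]
width: 0.228
t 14.38 tcp [0.4916 0.2873 0.0912] fix mm [-99.  -55.9] tooly deg -80.4 F [ 3.9 -1.6  6.2] w 0.228
r 0.09927804065944389 v 1.50087191716972
top (np.float64(31.68377790587533), np.float64(439.0))
side (np.float64(49.182996505280364), np.float64(725.0))
t: 15.72
tool_pos: [0.4037, 0.1349, 0.2305]
ee_rot: [3.13, 0.263, 0.001]
contact_force: [-0.1, -0.7, 1.3]
width: 0.498
t: 16.23
tool_pos: [0.385, 0.0171, 0.2305]
ee_rot: [-3.13, -0.26, 0.0]
contact_force: [0.1, -0.3, -0.4]
width: 0.501
t 16.23 tcp [0.385  0.0171 0.2305] fix mm [-269.1 -291.5] tooly deg -80.5 F [ 0.1 -0.3 -0.4] w 0.501
r 0.36225528756383985 v 0.8375167928769389
top (np.float64(31.83810823930187), np.float64(291.0))
side (np.float64(49.390839782474565), np.float64(752.0))
```

View pics/t14.png

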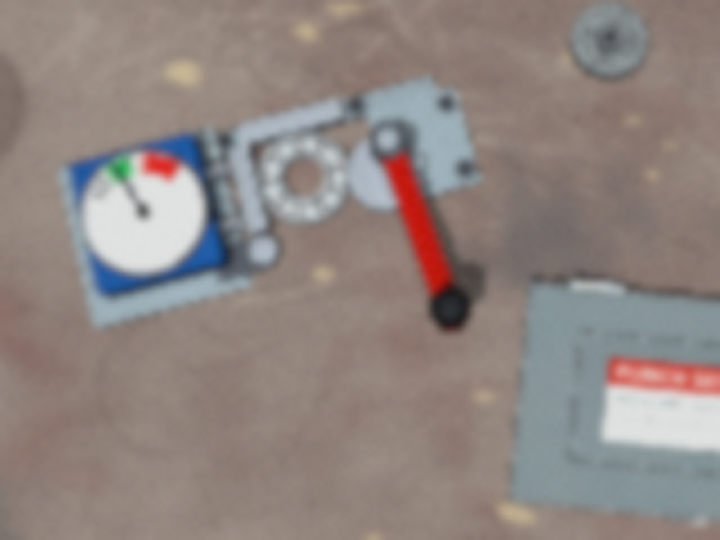

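View pics/c14.png

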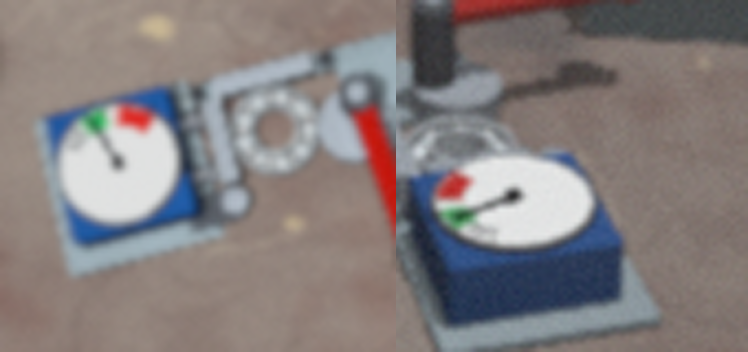

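```bash
python3 -c "
from h import *
s=np.load('pics/top14.npz'); p=cast(s,[[140+305.5/4.5-.5,170+179.5/4.5-.5]],.013)[0]; print(tof(p)*1e3)
arm.sign_off()"
```

```text
[-0.44030716  2.93342043]
the job is handed in; nothing more can be done
```

The bearing is seated and the needle stands in the green band. I handed the job in at about 16 s of the 64 s allowed, and no verdict was reported.

- **Bearing:** I slid it in with the fingers slightly open until it pressed on the fence, with about 4.6 N at the wrist. The last top picture puts it at fixture x ≈ -0.4 mm, y ≈ 2.9 mm, lying flat.
- **Lever:** I pinched the knob and swung it clockwise from about 0.20 to 1.50 rad in small steps, checking the needle as it moved. Then I let go and withdrew the arm.
- **Gauge:** after release the needle had not moved, and both views show it in about the middle of the green. From the top view it had turned about 40° (0.69 rad), a jaw travel of about 4.3 mm. It never came near the red.
- **Disagreement:** my needle calculation from the side view gave only about 25° of turn. That would be about 2.7 mm, just short of green. I put this down to the green patch and needle blurring together at that slant, and relied on the top view and both pictures.
- **Other things on the bench:** the arm kept clear of the grease tub, pinion and carton. I did not measure their positions again at the end.

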